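Clamp the case in the ratchet clamp

ROBOT

A 6-joint arm with a two-finger parallel gripper is mounted at the origin on the work surface. World frame = base frame: x ahead of the robot, y to its left, z up, the work surface at z = 0. Lengths are in mm, angles in rad, forces in N, time in s.
With the tool pointing down it reaches from about 350 to 975 mm from the base axis. Payload 7.1 kg.
Tool frame: the origin (TCP) lies at the very end of the fingers, on their centre line; the grasp point (between the pads) lies 19 mm behind it (ctrl.pinch_z is the z of the grasp point in the tool frame, in mm); z points along the fingers, y is the direction in which the jaws open and shut (so a half turn about z gives the same grasp; the last joint's range is limited). The gripper opens to 88 mm and grips with 3 to 60 N. Pads are 20 mm wide; open, the fingers measure 115 mm over their backs; the gripper's body (75 mm by 178 mm) begins 61 mm behind the grasp point.
Start: joints at [-1.234, 0.423, 1.63, -0, 1.089, -0.019], TCP at [217.729, -585.832, 222.675] pointing down, gripper open.
Joint ranges: [-3, 3], [-0.9, 2.11], [0.09, 2.58], [-1.31, 4.45], [0.11, 2.69], [-2.54, 2.54]. Speed limits (rad/s): [2.39, 2.39, 3.01, 3.14, 3.14, 3.14].

INTERFACE

Orientations are given as a rotation vector (axis times angle).
In Python, from workcell import get_obs, optics, ctrl gives the robot as it stands.
- The arm moves only by the shell command python3 -m jog 'ROWS'. ROWS is a JSON object of lists of equal length, an entry for each row: "delta_rot": the turn, a rotation vector about the tool's x, y, z in rad, a list of three; "translation": the shift along the tool's x, y, z in mm, a list of three; "hand": the opening, from -1 (shut) to 1 (fully open). In form: {"delta_rot": [[rx, ry, rz], ...], "translation": [[x, y, z], ...], "hand": [hand, ...]}. A call has 1 to 5 rows; each row is the pose to reach, as a shift and turn from the pose commanded when the call began, along the tool's axes at that moment; what a row does not reach only later rows make up. A row lasts 1/10 s, in which the tool goes at most 50 mm and 8.59 degrees, less where a joint would pass 70% of its speed; a pose out of reach is approached as far as the arm can. A call with a gripper value outside its range is refused whole. The fingers move at their own pace and stop on an object; the grip force is fixed at half the most. Time passes only in rows, so rows that repeat a pose let the fingers close. It gives the time, the measured TCP pose, the force and the opening at its end, in the units of the state.
- get_obs(): the state, without advancing time (a new reading comes with each control period).
- optics.get_image(name): name is "scene" or "top" or "wrist"; returns the picture (420x560x3 uint8, red, green, blue); there is no depth.
- optics.calibration(name): a dict with "intrinsics" (3x3 intrinsics, pixels), "cam_to_world" (4x4, takes a point from camera to world coordinates). Camera axes: x right, y up, looking along -z (the intrinsics and any distortion apply to the point x, -y, -z); pixel columns grow to the right and rows downward; lengths in mm; the calibration is good to about 2 mm. A picture is of the moment at which its call begins: read the wrist's pose just before it. calibration takes no time and is no camera call; for the wrist camera it gives the pose at the moment of the call.
- ctrl.close_job(): hands the job in, once; it reports no verdict.
The state is a dict: "t": time; "qpos": joint angles; "qvel": joint speeds; "joint_torque": joint torques, N m; "ee_pos": TCP position; "orientation": TCP orientation; "ft_force": force on the tool from outside, world axes, zero at the start; "moment": the same for the moment, N m; "width": finger opening in mm.
Only numpy, scipy, OpenCV 4.12 (cv2) and the standard library are available. Lean on these libraries where they do the work, as an engineer would, in place of code of your own. Each camera call takes 0.05 s, during which the arm holds its last target. There are 200 camera calls.

TASK

Lay the small aluminium case flat in the bay of the ratchet clamp, between the jaw's pad and the stop, with its long side along the jaw's travel. Then wind the knob clockwise until the jaw holds the case firmly against the stop, and leave the pawl caught at the first tooth that does so: a tooth short leaves the case loose, teeth too many dent it. Leave the other things on the bench alone and let go of everything.

Things in the scene. Friction and masses are not known exactly. Their poses are not given: they have to be found in the camera images.
- clamp: Fixed ratchet clamp on a grey base plate 150 (its x) by 325 mm (its y, from -60 to 265), 12 mm thick. Origin on the bench under the wheel's vertical axis; y points along the jaw's travel, z up. In order along +y: toothed steel wheel (radius 47 mm, top 42 mm above the bench) with the knob, jaw with pad, bay, stop block. A dark sprung pawl, 36 mm long, rests on the wheel's +x side.
- bay (a point): A point of the clamp in the bay, on the plate's top face (12 mm above the bench), midway across, at the clamp's x = 0, y = 160 mm; axes as the clamp's. The stop is a grey block across the plate, 90 mm wide, 22 mm thick, top 46 mm above the bench. Its face towards the jaw is anywhere from 46 to 64 mm beyond this point along +y, as the last user set it; it is not reported: feel for it.
- knob_grip (a point): On the wheel's axis, at mid height (68 mm above the bench) of the knob's black bar grip: 46 mm long, 15 mm thick, from 50 to 86 mm above the bench, fixed on the wheel. The point's x lies along the bar, z up.
- wheel (a joint): Turn of wheel and knob (rad), growing clockwise from above; at 0 the bar lies along the clamp's x. Moves the jaw 18 mm/rad. 24 teeth: the pawl drops in within 0.02 rad of each multiple of 0.2618 (4.7 mm of jaw), then bars turning back more than 0.01 rad below it. Sprung back: a released wheel falls onto the last tooth caught. Turning free takes under 0.1 N m; clamp force adds 0.018 N m per N.
- pawl (a joint): Swing of the sprung pawl (rad): about 0.04 = caught in a tooth gap; rises to about 0.15 as it rides over a tooth's tip, flat from 0.12 to 0.06 rad of wheel before the drop, then snaps back; its own spring pushes it in.
- jaw: Sliding jaw: grey block 56 mm wide, 18 mm thick, top 47 mm above the bench. Origin at bench height under its middle; axes as the clamp's. In front (+y) a black rubber pad 44 mm wide, its face 26 mm ahead of the origin when unloaded, on a spring: gives from 7 N on, then 1 mm per 2 N (9.4 N per tooth). The case slides at under 4 N. The first tooth that holds firmly gives 7 to 16 N; over 25 N dents.
- case: Small loose aluminium instrument case with black corners, 60 (its x) by 80 mm (its y), 45 mm tall, 0.24 to 0.36 kg. Origin at the centre of its underside, z up. Its thin folded handle lies along y on top, 6 mm high.
- tape: Bystander: cardboard tape core, 90 mm across, 48 mm tall, origin under its centre.
- spray_can: Bystander: white can, 52 mm across, 150 mm tall, origin under its centre.
- carton: Bystander: small carton 90 by 70 by 70 mm tall, origin under its centre.
There are look-alikes about, which are no part of the job. Of the things like the case, leave any that is blue or red; of the rest the smaller one is meant.

How it is judged (in metres and radians):
On the way:
1. the case lies flat in the bay between pad and stop, let go (x of case in the frame of clamp between -0.02 and 0.02 m and y of case in the frame of clamp between 0.13 and 0.2 m and z of case in the frame of clamp below 0.016 m and angle between case's own z axis and vertical below 0.08 rad and contact force between the fingers and case below 0.1 N), for 0.2 s.
At the end, for the whole second after the job is handed in: The case lies flat in the bay, long side along the jaw's travel within 0.12 rad and centred within 22 mm, held at rest by the jaw's pad with 5 to 20 N, with the pawl down in a tooth gap (below 0.06 rad) and the wheel still (contact force between jaw and case between 5 and 20 N and value of joint pawl below 0.06 rad and velocity of joint wheel between -0.05 and 0.05 rad/s and z of case in the frame of clamp below 0.016 m and x of case in the frame of clamp between -0.022 and 0.022 m and angle between case's own z axis and vertical below 0.08 rad and angle between the y axis of case and the y axis of clamp, either way round below 0.12 rad and linear speed of case below 0.01 m/s); the robot touches nothing.
It fails at once if the jaw presses the case with more than 25 N, which dents it (contact force between jaw and case above 25 N).
It fails at once if a bystander (tape core, can or carton) is moved by more than 30 mm (distance of any of tape, spray_can, carton from where it was at the start of the episode above 0.03 m).
It also fails if it takes over 72 s, if anything falls off the work surface, if the arm or the gripper's body presses on something with over 40 N, if the wrist force passes 120 N, or if a joint passes its speed limit or range.

## Working session

There is one attempt and no reset: what is moved stays moved. The work goes in short steps, Python scripts to look and compute and a shell command to move; the robot and the scene stay as the last step left them, time stands still between calls to the robot, and variables do not carry over. Pictures are saved under pics/ and viewed, about 8 in all and at most 12, crops included, and the job is handed in when it is done.

```bash
mkdir -p pics; ls; python3 - <<'E'
from workcell import get_obs, optics, ctrl
import cv2
for n in ("scene","top"):
    im=optics.get_image(n); cv2.imwrite(f"pics/{n}0.png",im[:,:,::-1])
    c=optics.calibration(n); print(n,c)
print(get_obs(),ctrl.pinch_z)
E
```

```text
pics
scene {'intrinsics': array([[440.64878794,   0.        , 266.03688555],
       [  0.        , 440.64878794, 218.0123881 ],
       [  0.        ,   0.        ,   1.        ]]), 'cam_to_world': array([[-4.68856182e-01, -6.77071091e-01,  5.67228894e-01,
         1.18882334e+03],
       [ 8.83267915e-01, -3.56913619e-01,  3.04056671e-01,
         4.79908503e+02],
       [-3.41626432e-03,  6.43573932e-01,  7.65376327e-01,
         9.18142057e+02],
       [ 0.00000000e+00,  0.00000000e+00,  0.00000000e+00,
         1.00000000e+00]])}
top {'intrinsics': array([[524.80120546,   0.        , 273.57105322],
       [  0.        , 524.80120546, 214.95396422],
       [  0.        ,   0.        ,   1.        ]]), 'cam_to_world': array([[ 2.08170634e-02,  9.96489551e-01, -8.10877542e-02,
         4.39277750e+02],
       [-9.99677475e-01,  2.19263293e-02,  1.28133857e-02,
         1.21279120e+02],
       [ 1.45463618e-02,  8.07948643e-02,  9.96624600e-01,
         1.35743064e+03],
       [ 0.00000000e+00,  0.00000000e+00,  0.00000000e+00,
         1.00000000e+00]])}
{'t': 0.1, 'qpos': array([-1.23395530e+00,  4.23747495e-01,  1.63058502e+00,  9.53180500e-06,
        1.08859952e+00, -1.89989436e-02]), 'qvel': array([ 2.48006674e-04, -1.60295675e-03, -1.97572534e-03,  4.21127400e-04,
        1.88455861e-03,  2.15670430e-05]), 'joint_torque': array([-5.18617053e-04, -5.45615816e+01, -2.74324501e+01,  6.45029219e-02,
        1.88591075e-02, -4.69458064e-05]), 'ee_pos': array([ 217.60214274, -585.37599058,  222.00121677]), 'orientation': array([-3.09069758e+00, -5.55766655e-01,  3.19719385e-04]), 'ft_force': array([-0.11467783,  0.69116799, -0.08090141]), 'moment': array([-0.03432109,  0.04260034,  0.01167981]), 'width': 87.71636238392246} -18.700000000000003
```

View pics/top0.png

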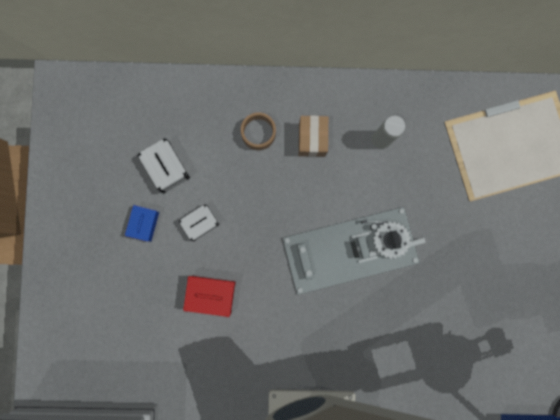

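View pics/scene0.png

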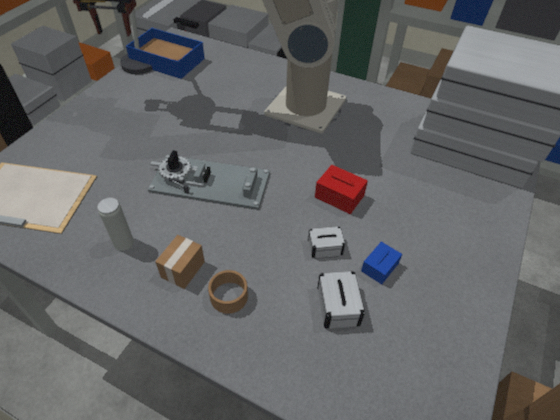

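Candidates in the top view: large aluminium case (162,163), small aluminium case (199,222), blue (142,223) and red (210,296). By the description I choose the small aluminium one at (199,222). I'll check it in close crops.

```bash
python3 - <<'E'
import cv2,numpy as np
im=cv2.imread("pics/top0.png")
a=cv2.resize(im[195:305,275:435],None,fx=5,fy=5,interpolation=cv2.INTER_CUBIC)[:550]
cv2.imwrite("pics/clampcrop.png",a)
b=cv2.resize(im[130:250,120:230],None,fx=5,fy=5,interpolation=cv2.INTER_CUBIC)
cv2.imwrite("pics/casecrop.png",b)
E
```

```text
(no output)
```

View pics/clampcrop.png

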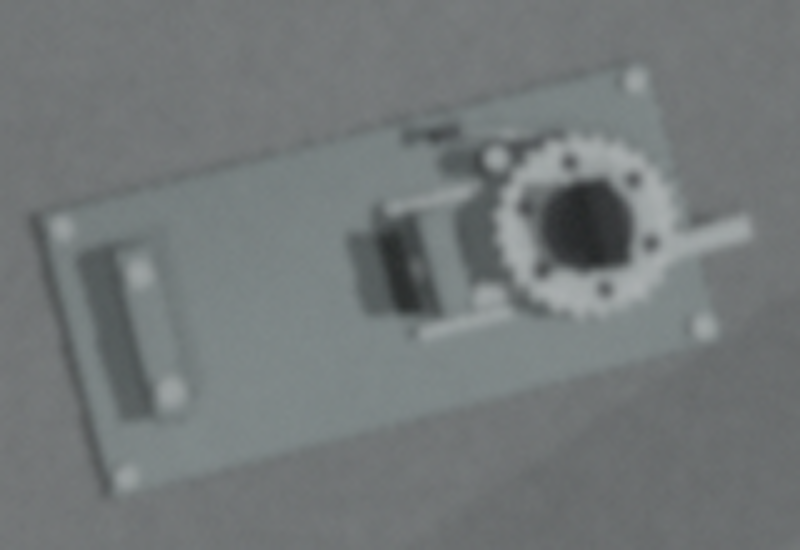

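View pics/casecrop.png

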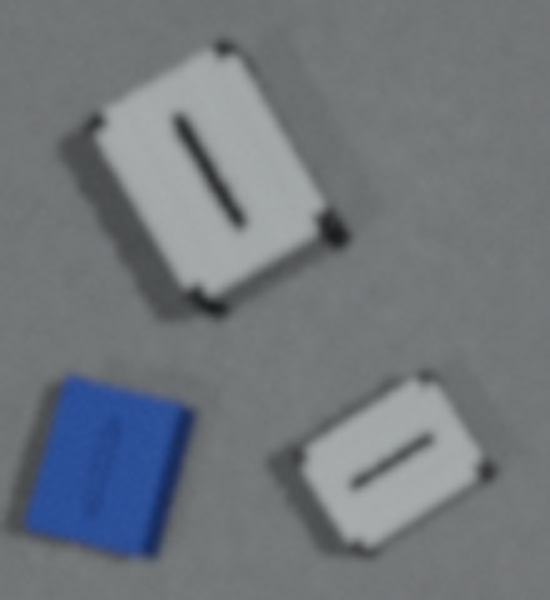

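The crops show the small aluminium case at top-view pixel (199,222), with its handle along the long side, up and to the right. In the clamp crop the stop is at the left, the jaw with its black pad is in the middle, the wheel and knob are at about (393,239), and the pawl is on the +x (upper) side.

```bash
cat > h.py <<'E'
import numpy as np
from scipy.spatial.transform import Rotation as R
from workcell import get_obs, optics, ctrl
import cv2
def bp(px,z,c):
    "pixel (u,v) -> world on plane z"
    K,T=c["intrinsics"],c["cam_to_world"]
    d=np.linalg.solve(K,[px[0],px[1],1.]); d=T[:3,:3]@(d*[1,-1,-1])
    return (T[:3,3]+d*(z-T[2,3])/d[2])
def proj(p,c):
    K,T=c["intrinsics"],c["cam_to_world"]
    q=T[:3,:3].T@(np.asarray(p,float)-T[:3,3]); q=K@(q*[1,-1,-1]); return q[:2]/q[2]
def pose():
    o=get_obs(); return o["ee_pos"],R.from_rotvec(o["orientation"])
def delta(target,yaw):
    """tool-frame shift and turn for a tool pointing down; yaw = world heading of tool y (opening direction), mod pi"""
    p,r=pose(); tr=r.inv().apply(np.asarray(target,float)-p)
    best=None
    for a in (yaw,yaw+np.pi):
        y=np.array([np.cos(a),np.sin(a),0]); z=np.array([0,0,-1.]); M=np.c_[np.cross(y,z),y,z]
        rv=(r.inv()*R.from_matrix(M)).as_rotvec()
        print("yaw",round(a,3),"shift",tr.round(1),"rot",rv.round(3),"q6",get_obs()["qpos"][5].round(3),"q",get_obs()["qpos"].round(2))
E
python3 - <<'E'
from h import *
c=optics.calibration("top")
cl=lambda P:[np.array(p)/5+[275,195] for p in P]
P=[bp(p,12,c) for p in cl([(38,218),(640,65),(715,338),(108,492)])]
for p in P: print(p.round(1))
# order: (x+, y=265),(x+,y=-60),(x-,y=-60),(x-,y=265)
m=np.array([[75,265],[75,-60],[-75,-60],[-75,265]],float)
W=np.array(P)[:,:2]
mc,wc=m.mean(0),W.mean(0); U,S,V=np.linalg.svd((m-mc).T@(W-wc)); 
Rm=(V.T@np.diag([1,np.sign(np.linalg.det(V.T@U.T))])@U.T); t=wc-Rm@mc
ang=np.arctan2(Rm[1,0],Rm[0,0]); print("clamp origin",t,"ang",ang, "resid",(W-(m@Rm.T+t)).round(1).tolist(), S.sum()/((m-mc)**2).sum())
inv=lambda w:Rm.T@(np.array(w)[:2]-t)
print("stop top edges",[inv(bp(p,46,c)).round(1) for p in cl([(120,262),(145,405),(178,400),(150,250)])])
print("wheel",inv(bp(cl([(591,226)])[0],42,c)), "knob",inv(bp(cl([(588,224)])[0],86,c)))
print("pad face-ish",[inv(bp(p,40,c)).round(1) for p in cl([(383,240),(400,312)])])
Q=[bp(np.array(p)/5+[120,130],45,c)[:2] for p in [(300,455),(425,376),(487,470),(362,547)]]
Q=np.array(Q); print("case",Q.round(1).tolist(),Q.mean(0), [np.linalg.norm(Q[i]-Q[(i+1)%4]).round(1) for i in range(4)])
H=[bp(np.array(p)/5+[120,130],51,c)[:2] for p in [(352,488),(433,437)]]
print("handle mid",np.mean(H,0),"ang",np.arctan2(*(H[1]-H[0])[::-1]), "edge angs",[np.arctan2(*(Q[j]-Q[i])[::-1]).round(3) for i,j in((0,1),(3,2),(0,3),(1,2))])
E
```

```text
[488.4  79.6  12. ]
[ 574.1 -230.1   12. ]
[ 434.4 -268.8   12. ]
[349.9  41.3  12. ]
clamp origin [ 488.88482858 -193.35452783] ang 0.26827315256470446 resid [[-2.5, -2.5], [-3.0, 1.2], [1.9, 2.3], [3.6, -1.0]] 0.9841145550739036
stop top edges [array([ 39.7, 230.3]), array([-32.1, 235.9]), array([-33.7, 219.4]), array([ 41.8, 214.3])]
wheel [-0.76028204 -4.20935357] knob [1.74968829 7.68212941]
pad face-ish [array([18. , 98.9]), array([-18.9,  99.9])]
case [[525.7, 338.0], [566.8, 276.9], [520.3, 244.4], [480.4, 305.6]] [523.31940898 291.23168649] [np.float64(73.7), np.float64(56.7), np.float64(72.9), np.float64(55.7)]
handle mid [522.62830955 290.95032481] ang -0.9822088491130042 edge angs [np.float64(-0.979), np.float64(-0.993), np.float64(-2.52), np.float64(-2.533)]
```

```bash
python3 - <<'E'
from h import *
delta([450,-90,340],0.268); delta([523,291,230],0.586)
E
```

```text
yaw 0.268 shift [ 390.4 -383.5 -117.5] rot [-1.000e-03 -1.000e-03 -1.483e+00] q6 -0.019 q [-1.23  0.42  1.63  0.    1.09 -0.02]
yaw 3.41 shift [ 390.4 -383.5 -117.5] rot [-1.000e-03  1.000e-03  1.659e+00] q6 -0.019 q [-1.23  0.42  1.63  0.    1.09 -0.02]
yaw 0.586 shift [ 591.6 -715.1   -7. ] rot [-1.000e-03 -1.000e-03 -1.801e+00] q6 -0.019 q [-1.23  0.42  1.63  0.    1.09 -0.02]
yaw 3.728 shift [ 591.6 -715.1   -7. ] rot [-1.000e-03  1.000e-03  1.341e+00] q6 -0.019 q [-1.23  0.42  1.63  0.    1.09 -0.02]
```

```bash
python3 -m jog '{"delta_rot":[[0,0,-0.75],[0,0,-0.75],[0,0,-0.75],[0,0,-0.75],[0,0,-0.75]],"translation":[[195,-192,-118],[195,-192,-118],[195,-192,-118],[195,-192,-118],[195,-192,-118]],"hand":[1,1,1,1,1]}'; python3 - <<'E'
from h import *
delta([450,-90,340],0.268)
E
```

```text
t: 0.6
ee_pos: [315.2, -376.0, 322.1]
orientation: [-2.668, -1.657, -0.0]
ft_force: [0.5, 0.2, 0.3]
width: 88.1
yaw 0.268 shift [316.1  -5.9 -17.8] rot [-0.    -0.001 -0.727] q6 -0.438 q [-0.9   0.11  1.81  0.    1.22 -0.44]
yaw 3.41 shift [316.1  -5.9 -17.8] rot [-1.000e-03  0.000e+00  2.414e+00] q6 -0.438 q [-0.9   0.11  1.81  0.    1.22 -0.44]
```

```bash
python3 -m jog '{"delta_rot":[[0,0,-0.73],[0,0,-0.73],[0,0,-0.73],[0,0,-0.73],[0,0,-0.73]],"translation":[[316,-6,-18],[316,-6,-18],[316,-6,-18],[316,-6,-18],[316,-6,-18]],"hand":[1,1,1,1,1]}'; python3 -m jog '{"delta_rot":[[0,0,0],[0,0,0],[0,0,0]],"translation":[[60,0,0],[60,0,0],[60,0,0]],"hand":[1,1,1]}'; python3 - <<'E'
from h import *
im=optics.get_image("wrist"); c=optics.calibration("wrist"); np.savez("w1.npz",**c); cv2.imwrite("pics/w1.png",im[:,:,::-1])
print(c["cam_to_world"].round(3)); 
delta([450,-90,340],0.268); print(pose()[0])
E
```

```text
t: 1.1
ee_pos: [422.9, -150.7, 336.0]
orientation: [1.901, 2.501, 0.0]
ft_force: [1.4, -1.5, 0.9]
width: 87.5
t: 1.4
ee_pos: [406.5, -93.6, 335.8]
orientation: [1.905, 2.498, -0.0]
ft_force: [-0.2, -0.2, -0.2]
width: 88.0
[[ 9.64000e-01 -2.53000e-01 -7.60000e-02  3.85676e+02]
 [ 2.65000e-01  9.23000e-01  2.78000e-01 -1.79100e+01]
 [-0.00000e+00 -2.89000e-01  9.57000e-01  4.97739e+02]
 [ 0.00000e+00  0.00000e+00  0.00000e+00  1.00000e+00]]
yaw 0.268 shift [-6.8 42.8 -4. ] rot [ 0.     0.001 -0.001] q6 -0.523 q [-0.26 -0.03  1.93 -0.    1.24 -0.52]
yaw 3.41 shift [-6.8 42.8 -4. ] rot [ 1.00e-03 -0.00e+00  3.14e+00] q6 -0.523 q [-0.26 -0.03  1.93 -0.    1.24 -0.52]
[406.95165244 -94.7279056  335.96089848]
```

View pics/w1.png

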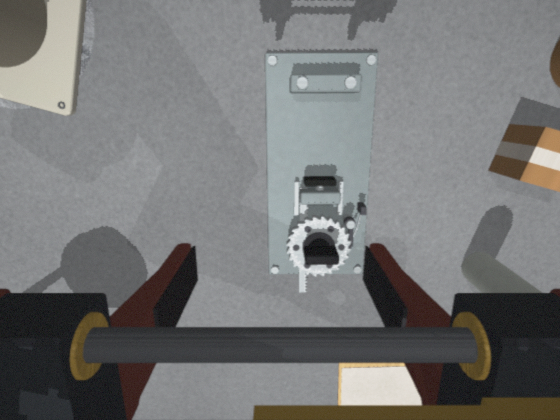

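The wrist view shows the plate's corners at about (266,51), (377,51), (369,273) and (268,273). The stop is at rows 75–93, the pad front near row 176, and the knob bar near (321,250), apparently along the clamp's x.

```bash
python3 - <<'E'
from h import *
c=dict(np.load("w1.npz")); print(c["intrinsics"].round(1).tolist())
W=np.array([bp(p,12,c)[:2] for p in [(377,51),(370,273),(268,273),(265.5,51)]])
m=np.array([[75,265],[75,-60],[-75,-60],[-75,265]],float)
mc,wc=m.mean(0),W.mean(0); U,S,V=np.linalg.svd((m-mc).T@(W-wc)); Rm=V.T@U.T; t=wc-Rm@mc
print("origin",t,"ang",np.arctan2(Rm[1,0],Rm[0,0]),(W-(m@Rm.T+t)).round(1).tolist(),S.sum()/((m-mc)**2).sum())
inv=lambda p,z:(Rm.T@(bp(p,z,c)[:2]-t)).round(1)
print("stop face",inv((292,92),46),inv((360,92),46),"pad",inv((320,177),40),"jawtop",inv((303,188),47),inv((340,188),47))
print("knob",inv((305,246),86),inv((338,246),86),inv((305,262),86),"wheel",inv((319,246),42))
print("bay world",Rm@[0,160]+t)
im=cv2.imread("pics/w1.png")
a=cv2.resize(im[165:295,255:385],None,fx=4.5,fy=4.5,interpolation=cv2.INTER_CUBIC); cv2.imwrite("pics/w1c.png",a)
E
```

```text
[[338.7, 0.0, 279.9], [0.0, 338.7, 207.3], [0.0, 0.0, 1.0]]
origin [ 495.7617964 -191.1506342] ang 0.2876023056688913 [[-1.7, -2.6], [6.9, 0.9], [-5.8, 0.5], [0.7, 1.2]] 1.0025589701332587
stop face [-40.8 213. ] [ 45.1 211.3] pad [ -3.2 101.8] jawtop [-27.   88.4] [23.5 87.4]
knob [-26.9  19.4] [16.5 18.6] [-26.9  -3.7] wheel [-3.4  0. ]
bay world [450.37718369 -37.72235477]
```

View pics/w1c.png

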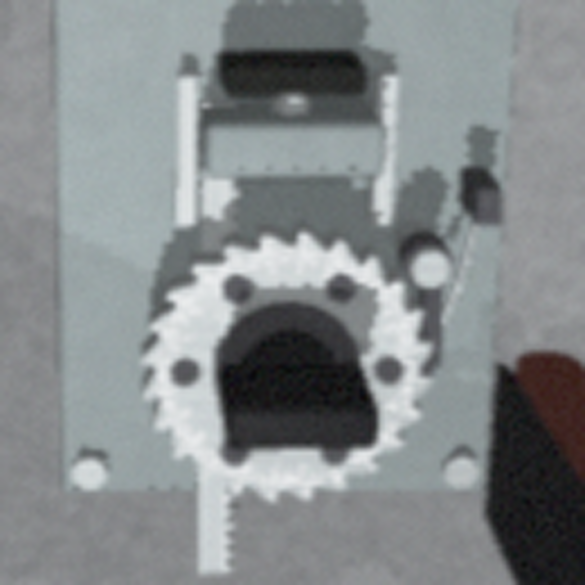

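The crop shows the bar along the clamp's x (wheel ≈ 0). The plate's bottom edges are really at columns 269 and 366, so I'll refit.

```bash
python3 - <<'E'
from h import *
c=dict(np.load("w1.npz"))
W=np.array([bp(p,12,c)[:2] for p in [(377,51),(366,273.5),(269.3,273.5),(265.5,51)]])
m=np.array([[75,265],[75,-60],[-75,-60],[-75,265]],float)
mc,wc=m.mean(0),W.mean(0); U,S,V=np.linalg.svd((m-mc).T@(W-wc)); Rm=V.T@U.T; t=wc-Rm@mc
print("origin",t,"ang",np.arctan2(Rm[1,0],Rm[0,0]),(W-(m@Rm.T+t)).round(1).tolist(),S.sum()/((m-mc)**2).sum())
inv=lambda p,z:(Rm.T@(bp(p,z,c)[:2]-t)).round(1)
k=lambda x,y:(x/4.5+255,y/4.5+165)
print("stop face",inv((291,92),46),inv((360,92),46),"pad",inv(k(291,52),40),"jawtop",inv(k(205,125),47),inv(k(383,125),47))
print("bar corners",[inv(k(*p),86) for p in[(220,408),(368,408),(222,372),(360,368)]],"wheel",inv(k(288,368),42))
print("bay world",Rm@[0,160]+t,"wheel world",Rm@[0,0]+t)
delta([523,291,200],0.586)
E
```

```text
origin [ 494.33293496 -192.01021187] ang 0.2822785178058445 [[-1.8, -1.7], [2.6, -0.3], [-1.7, 0.8], [0.9, 1.3]] 0.999813223350804
stop face [-41.6 213.2] [ 45.6 212. ] pad [ -2.6 102.8] jawtop [-29.2  82. ] [25.1 81.2]
bar corners [array([-26.8,   5.8]), array([16.8,  5.2]), array([-26.3,  17.3]), array([14.1, 18. ])] wheel [-1.8 -0.8]
bay world [449.76578117 -38.34248981] wheel world [ 494.33293496 -192.01021187]
yaw 0.586 shift [341.6 213.5 135.8] rot [ 0.     0.001 -0.319] q6 -0.523 q [-0.26 -0.03  1.93 -0.    1.24 -0.52]
yaw 3.728 shift [341.6 213.5 135.8] rot [ 1.000e-03 -0.000e+00  2.822e+00] q6 -0.523 q [-0.26 -0.03  1.93 -0.    1.24 -0.52]
```

```bash
python3 -m jog '{"delta_rot":[[0,0,-0.32],[0,0,-0.32],[0,0,-0.32],[0,0,-0.32],[0,0,-0.32]],"translation":[[200,125,40],[200,125,40],[200,125,40],[200,125,40],[200,125,40]],"hand":[1,1,1,1,1]}'; python3 - <<'E'
from h import *
delta([523,291,200],0.586)
E
```

```text
t: 1.95
ee_pos: [476.8, 131.7, 295.3]
orientation: [1.489, 2.766, 0.0]
ft_force: [0.5, -0.3, 0.4]
width: 88.0
yaw 0.586 shift [107.5 126.3  95.3] rot [ 0.     0.    -0.003] q6 -0.338 q [ 0.25  0.14  1.84 -0.    1.16 -0.34]
yaw 3.728 shift [107.5 126.3  95.3] rot [ 0.    -0.     3.139] q6 -0.338 q [ 0.25  0.14  1.84 -0.    1.16 -0.34]
```

```bash
python3 -m jog '{"delta_rot":[[0,0,0],[0,0,0],[0,0,0],[0,0,0],[0,0,0]],"translation":[[107,126,95],[107,126,95],[107,126,95],[107,126,95],[107,126,95]],"hand":[1,1,1,1,1]}'; python3 -m jog '{"delta_rot":[[0,0,0],[0,0,0]],"translation":[[0,0,0],[0,0,0]],"hand":[1,1]}'; python3 - <<'E'
from h import *
im=optics.get_image("wrist"); c=optics.calibration("wrist"); np.savez("w2.npz",**c); cv2.imwrite("pics/w2.png",im[:,:,::-1])
delta([523,291,200],0.586); print(pose()[0])
E
```

```text
t: 2.45
ee_pos: [522.1, 290.9, 197.1]
orientation: [-1.485, -2.766, 0.005]
ft_force: [0.2, -1.8, 0.3]
width: 88.0
t: 2.65
ee_pos: [522.0, 288.1, 201.3]
orientation: [1.489, 2.766, 0.0]
ft_force: [-0.3, 0.2, 0.3]
width: 87.6
yaw 0.586 shift [1.8 2.5 1.7] rot [ 0.001  0.    -0.003] q6 -0.098 q [ 0.48  0.41  1.71 -0.    1.02 -0.1 ]
yaw 3.728 shift [1.8 2.5 1.7] rot [ 1.000e-03 -1.000e-03  3.139e+00] q6 -0.098 q [ 0.48  0.41  1.71 -0.    1.02 -0.1 ]
[521.90108129 288.14096947 201.67027747]
```

View pics/w2.png

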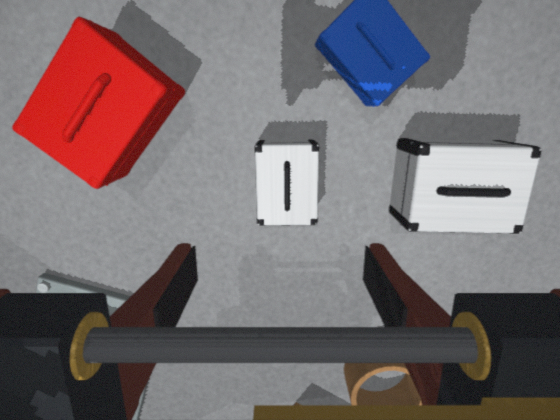

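The wrist view shows the case squarely aligned at about (287,183), with corners near (256,141), (319,141), (318,224) and (257,225).

```bash
python3 - <<'E'
from h import *
c=dict(np.load("w2.npz"))
Q=np.array([bp(p,45,c)[:2] for p in [(256,141),(319,141),(318,224),(257,225)]])
print(Q.round(1).tolist(),Q.mean(0),[np.linalg.norm(Q[i]-Q[(i+1)%4]).round(1) for i in range(4)])
H=[bp(p,51,c)[:2] for p in [(287,163),(287,209)]]; print(np.mean(H,0))
d=Q[0]+Q[1]-Q[2]-Q[3]; print("long axis heading",np.arctan2(d[1],d[0])-np.pi/2)
print("tcp px",proj(pose()[0],c),"cam",c["cam_to_world"][:3,3])
m=Q.mean(0)
delta([*m,25],np.arctan2(d[1],d[0])-np.pi/2)
E
```

```text
[[477.0, 316.0], [525.7, 348.2], [572.2, 281.1], [522.0, 246.7]] [524.23115026 298.02092047] [np.float64(58.4), np.float64(81.6), np.float64(60.8), np.float64(82.7)]
[524.15106799 297.06327102]
long axis heading 0.5904465057090604
tcp px [279.90632156 263.75432783] cam [477.86756901 354.57941983 363.50383427]
yaw 0.59 shift [  7.    7.2 176.7] rot [ 0.001  0.    -0.007] q6 -0.098 q [ 0.48  0.41  1.71 -0.    1.02 -0.1 ]
yaw 3.732 shift [  7.    7.2 176.7] rot [ 1.000e-03 -1.000e-03  3.134e+00] q6 -0.098 q [ 0.48  0.41  1.71 -0.    1.02 -0.1 ]
```

```bash
python3 -m jog '{"delta_rot":[[0,0,-0.005],[0,0,-0.005],[0,0,-0.005],[0,0,-0.005],[0,0,-0.005]],"translation":[[7,7,40],[7,7,80],[7,7,110],[7,7,135],[7,7,150]],"hand":[1,1,1,1,1]}'; python3 -m jog '{"delta_rot":[[0,0,0],[0,0,0],[0,0,0],[0,0,0]],"translation":[[0,0,20],[0,0,35],[0,0,43],[0,0,43]],"hand":[1,1,1,1]}'; python3 -m jog '{"delta_rot":[[0,0,0],[0,0,0],[0,0,0],[0,0,0],[0,0,0]],"translation":[[0,0,0],[0,0,0],[0,0,0],[0,0,0],[0,0,0]],"hand":[-1,-1,-1,-1,-1]}';python3 -m jog '{"delta_rot":[[0,0,0],[0,0,0],[0,0,0],[0,0,0],[0,0,0]],"translation":[[0,0,0],[0,0,0],[0,0,0],[0,0,0],[0,0,0]],"hand":[-1,-1,-1,-1,-1]}'
```

```text
t: 3.2
ee_pos: [523.0, 298.0, 50.1]
orientation: [-1.482, -2.77, 0.001]
ft_force: [0.4, 0.1, -0.9]
width: 87.9
t: 3.6
ee_pos: [522.9, 299.0, 7.5]
orientation: [-1.48, -2.771, 0.001]
ft_force: [0.0, 0.5, 0.4]
width: 87.5
t: 4.1
ee_pos: [523.3, 299.6, 8.4]
orientation: [1.479, 2.771, 0.001]
ft_force: [-1.1, -0.9, 4.9]
width: 59.6
t: 4.6
ee_pos: [523.2, 299.6, 8.4]
orientation: [1.479, 2.771, 0.001]
ft_force: [-2.3, -0.8, 5.6]
width: 60.1
```

```bash
python3 -m jog '{"delta_rot":[[0,0,0],[0,0,0],[0,0,0],[0,0,0],[0,0,0]],"translation":[[0,0,-20],[0,0,-55],[0,0,-95],[0,0,-125],[0,0,-135]],"hand":[-1,-1,-1,-1,-1]}';  python3 - <<'E'
from h import *
delta([450,-39,140],0.268); print(get_obs()["ft_force"],get_obs()["width"])
E
```

```text
t: 5.1
ee_pos: [524.5, 300.2, 145.8]
orientation: [1.478, 2.769, 0.006]
ft_force: [0.0, 0.1, -2.4]
width: 59.7
yaw 0.268 shift [-240.4 -250.7    4.7] rot [ 0.005 -0.     0.322] q6 -0.09 q [ 0.5   0.49  1.73  0.    0.92 -0.09]
yaw 3.41 shift [-240.4 -250.7    4.7] rot [ 0.     0.007 -2.82 ] q6 -0.09 q [ 0.5   0.49  1.73  0.    0.92 -0.09]
[ 0.03886463  0.11605949 -2.38855601] 59.70836167682455
```

```bash
python3 -m jog '{"delta_rot":[[0,0,0.06],[0,0,0.12],[0,0,0.2],[0,0,0.28],[0,0,0.32]],"translation":[[-20,-20,0],[-50,-52,0],[-78,-82,0],[-106,-110,0],[-134,-140,0]],"hand":[-1,-1,-1,-1,-1]}'; python3 - <<'E'
from h import *
delta([450,-39,140],0.268); print(get_obs()["ft_force"],get_obs()["width"])
E
```

```text
t: 5.6
ee_pos: [480.0, 108.8, 141.6]
orientation: [-1.904, -2.497, 0.002]
ft_force: [0.0, -0.3, -3.5]
width: 59.9
yaw 0.268 shift [-134.6  -68.     1.7] rot [-0.002 -0.    -0.   ] q6 -0.069 q [ 0.2   0.35  1.98 -0.    0.81 -0.07]
yaw 3.41 shift [-134.6  -68.     1.7] rot [-0.000e+00  3.000e-03  3.141e+00] q6 -0.069 q [ 0.2   0.35  1.98 -0.    0.81 -0.07]
[ 0.02336834 -0.34939105 -3.53630888] 59.87158694272745
```

```bash
python3 -m jog '{"delta_rot":[[0,0,0],[0,0,0],[0,0,0],[0,0,0],[0,0,0]],"translation":[[-35,-18,0],[-75,-38,0],[-110,-56,0],[-130,-66,0],[-135,-68,0]],"hand":[-1,-1,-1,-1,-1]}'; python3 -m jog '{"delta_rot":[[0,0,0],[0,0,0]],"translation":[[0,0,30],[0,0,50]],"hand":[-1,-1]}'; python3 -m jog '{"delta_rot":[[0,0,0],[0,0,0]],"translation":[[0,0,0],[0,0,0]],"hand":[-1,-1]}'; python3 - <<'E'
from h import *
delta([450,-39,90],0.268); 
im=optics.get_image("wrist"); c=optics.calibration("wrist"); np.savez("w3.npz",**c); cv2.imwrite("pics/w3.png",im[:,:,::-1])
E
```

```text
t: 6.1
ee_pos: [450.3, -39.8, 141.8]
orientation: [-1.905, -2.496, 0.002]
ft_force: [-0.2, 0.4, -3.1]
width: 59.7
t: 6.3
ee_pos: [451.5, -37.8, 91.5]
orientation: [-1.903, -2.499, 0.0]
ft_force: [0.5, 0.2, -3.2]
width: 59.8
t: 6.5
ee_pos: [451.5, -37.4, 92.4]
orientation: [-1.9, -2.5, 0.001]
ft_force: [0.1, 0.0, -2.4]
width: 59.9
yaw 0.268 shift [-1.1 -1.8  2.4] rot [-0.002 -0.001  0.003] q6 -0.38 q [-0.11  0.39  2.08  0.    0.66 -0.38]
yaw 3.41 shift [-1.1 -1.8  2.4] rot [ 1.000e-03 -3.000e-03 -3.139e+00] q6 -0.38 q [-0.11  0.39  2.08  0.    0.66 -0.38]
```

View pics/w3.png

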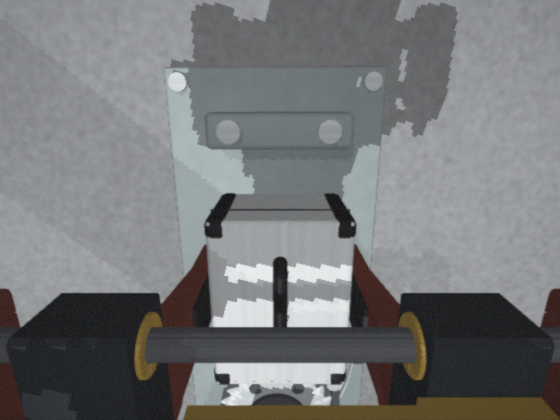

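The wrist view shows the gripped case square over the bay, centred near column 280. The stop spans (206–352, 113–148) and the plate's end corners are (165,67) and (387,67).

```bash
python3 - <<'E'
from h import *
c=dict(np.load("w3.npz")); p,r=pose()
T=lambda px,z:(r.inv().apply(bp(px,z,c)-p)).round(1)[:2]
print("rel to TCP in tool x,y")
print("plate end",T((165,67),12),T((387,67),12),"side lower",T((181,250),12),T((374,250),12))
print("stop top",T((206,149),46),T((352,149),46),T((208,113),46),T((350,113),46))
print("case front top", T((208,233),92.4-8+45),T((355,233),92.4-8+45))
print("tool y dir",r.apply([0,1,0]), "tool x",r.apply([1,0,0]))
E
```

```text
rel to TCP in tool x,y
plate end [104.  -76.9] [104.2  71. ] side lower [-28.3 -77.2] [-28.1  73.1]
stop top [ 54.  -45.5] [54.1 43.9] [ 75.3 -43. ] [75.4 41.4]
case front top [ 31.2 -28.7] [31.3 29.5]
tool y dir [ 9.63592500e-01  2.67375187e-01 -5.08537493e-05] tool x [-2.67375181e-01  9.63592497e-01  1.07689848e-04]
```

```bash
python3 -m jog '{"delta_rot":[[0,0,0],[0,0,0],[0,0,0],[0,0,0]],"translation":[[0,-2,25],[0,-2,50],[0,-2,65],[0,-2,68]],"hand":[-1,-1,-1,-1]}';python3 -m jog '{"delta_rot":[[0,0,0],[0,0,0]],"translation":[[0,0,2],[0,0,2]],"hand":[-1,-1]}';python3 -m jog '{"delta_rot":[[0,0,0],[0,0,0]],"translation":[[0,0,2],[0,0,2]],"hand":[-1,-1]}'
```

```text
t: 6.95
ee_pos: [449.8, -38.2, 24.4]
orientation: [-1.901, -2.5, 0.001]
ft_force: [0.3, 0.4, -3.0]
width: 59.6
t: 7.15
ee_pos: [450.7, -38.5, 23.7]
orientation: [1.901, 2.499, 0.001]
ft_force: [-0.3, -0.5, -2.7]
width: 60.0
t: 7.35
ee_pos: [450.4, -38.6, 21.4]
orientation: [1.902, 2.499, 0.001]
ft_force: [0.2, -0.3, -2.5]
width: 60.1
```

```bash
python3 -m jog '{"delta_rot":[[0,0,0],[0,0,0],[0,0,0]],"translation":[[4,0,0],[8,0,0],[8,0,0]],"hand":[-1,-1,-1]}'; for i in 1; do python3 -m jog '{"delta_rot":[[0,0,0],[0,0,0]],"translation":[[2,0,0],[2,0,0]],"hand":[-1,-1]}'; done; python3 -m jog '{"delta_rot":[[0,0,0],[0,0,0]],"translation":[[2,0,0],[2,0,0]],"hand":[-1,-1]}'; python3 -m jog '{"delta_rot":[[0,0,0],[0,0,0]],"translation":[[1.5,0,0],[1.5,0,0]],"hand":[-1,-1]}'
```

```text
t: 7.65
ee_pos: [447.4, -30.4, 21.0]
orientation: [-1.901, -2.501, 0.0]
ft_force: [0.3, 0.4, -2.1]
width: 59.9
t: 7.85
ee_pos: [447.1, -28.7, 20.9]
orientation: [-1.902, -2.5, 0.0]
ft_force: [0.3, 1.1, -3.1]
width: 60.1
t: 8.05
ee_pos: [446.6, -26.9, 20.9]
orientation: [-1.902, -2.5, 0.0]
ft_force: [-0.4, -0.5, -2.9]
width: 59.6
t: 8.25
ee_pos: [446.2, -25.5, 20.9]
orientation: [-1.902, -2.5, 0.0]
ft_force: [0.2, 1.3, -2.7]
width: 60.2
```

```bash
python3 -m jog '{"delta_rot":[[0,0,0],[0,0,0]],"translation":[[1.5,0,0],[1.5,0,0]],"hand":[-1,-1]}'; python3 -m jog '{"delta_rot":[[0,0,0],[0,0,0]],"translation":[[1,0,0],[1,0,0]],"hand":[-1,-1]}'; python3 -m jog '{"delta_rot":[[0,0,0],[0,0,0]],"translation":[[1,0,0],[1,0,0]],"hand":[-1,-1]}'
```

```text
t: 8.45
ee_pos: [445.8, -24.0, 20.9]
orientation: [-1.902, -2.5, 0.0]
ft_force: [0.1, -0.1, -2.8]
width: 59.9
t: 8.65
ee_pos: [445.5, -23.1, 20.9]
orientation: [-1.902, -2.5, 0.0]
ft_force: [0.9, 0.0, -3.4]
width: 59.6
t: 8.85
ee_pos: [445.3, -22.1, 20.9]
orientation: [-1.902, -2.5, 0.0]
ft_force: [-0.2, 0.5, -2.3]
width: 59.8
```

```bash
python3 -m jog '{"delta_rot":[[0,0,0],[0,0,0]],"translation":[[1,0,0],[1,0,0]],"hand":[-1,-1]}'; python3 -m jog '{"delta_rot":[[0,0,0],[0,0,0]],"translation":[[1,0,0],[1,0,0]],"hand":[-1,-1]}'
```

```text
t: 9.05
ee_pos: [445.0, -21.1, 20.9]
orientation: [-1.902, -2.5, 0.0]
ft_force: [-0.3, -0.3, -3.0]
width: 59.9
t: 9.25
ee_pos: [445.1, -20.9, 20.9]
orientation: [1.9, 2.501, -0.001]
ft_force: [-1.1, -7.0, -3.5]
width: 59.9
```

```bash
python3 -m jog '{"delta_rot":[[0,0,0],[0,0,0],[0,0,0]],"translation":[[-1.2,0,0],[-1.2,0,1],[-1.2,0,1]],"hand":[-1,-1,-1]}'; python3 -m jog '{"delta_rot":[[0,0,0],[0,0,0],[0,0,0],[0,0,0],[0,0,0]],"translation":[[0,0,0],[0,0,0],[0,0,0],[0,0,0],[0,0,0]],"hand":[1,1,1,1,1]}'; python3 -m jog '{"delta_rot":[[0,0,0],[0,0,0],[0,0,0],[0,0,0],[0,0,0]],"translation":[[0,0,-20],[0,0,-60],[0,0,-100],[0,0,-130],[0,0,-140]],"hand":[1,1,1,1,1]}';  python3 - <<'E'
from h import *
delta([493,-192,160],0.268+np.pi/2); print(get_obs()["t"])
E
```

```text
t: 9.55
ee_pos: [445.3, -21.5, 20.4]
orientation: [1.902, 2.5, 0.0]
ft_force: [-3.0, -2.3, 6.8]
width: 59.8
t: 10.05
ee_pos: [445.1, -21.4, 19.8]
orientation: [-1.902, -2.5, 0.0]
ft_force: [0.4, -0.4, 0.6]
width: 87.9
t: 10.55
ee_pos: [446.7, -21.5, 162.7]
orientation: [1.9, 2.497, 0.004]
ft_force: [-0.2, -0.5, -0.5]
width: 87.9
yaw 1.839 shift [-176.7   -0.9    3. ] rot [ 0.002  0.005 -1.569] q6 -0.345 q [-0.07  0.25  2.06  0.    0.82 -0.34]
yaw 4.98 shift [-176.7   -0.9    3. ] rot [ 0.005 -0.002  1.573] q6 -0.345 q [-0.07  0.25  2.06  0.    0.82 -0.34]
10.55
```

```bash
python3 -m jog '{"delta_rot":[[0,0,-0.15],[0,0,-0.3],[0,0,-0.45],[0,0,-0.6],[0,0,-0.75]],"translation":[[-30,0,0],[-65,0,0],[-100,0,0],[-135,0,0],[-160,0,0]],"hand":[1,1,1,1,1]}';  python3 - <<'E'
from h import *
c=optics.calibration("top"); print("can",bp((395,126),150,c),"carton",bp((314,135),70,c))
delta([493,-192,160],0.268+np.pi/2); print(get_obs()["t"])
E
```

```text
t: 11.05
ee_pos: [487.8, -177.4, 158.8]
orientation: [-0.846, -3.025, 0.0]
ft_force: [0.5, 0.7, 0.5]
width: 87.6
can [ 753.36137996 -175.04661614  150.        ] carton [746.35038562   8.03290506  70.        ]
yaw 1.839 shift [-12.1  -9.8  -1.2] rot [ 0.    -0.001 -0.813] q6 -1.397 q [-0.37  0.36  1.91 -0.    0.87 -1.4 ]
yaw 4.98 shift [-12.1  -9.8  -1.2] rot [-1.000e-03 -0.000e+00  2.328e+00] q6 -1.397 q [-0.37  0.36  1.91 -0.    0.87 -1.4 ]
11.05
```

```bash
python3 -m jog '{"delta_rot":[[0,0,-0.15],[0,0,-0.3],[0,0,-0.45],[0,0,-0.6],[0,0,-0.75]],"translation":[[-12,-10,0],[-12,-10,0],[-12,-10,0],[-12,-10,0],[-12,-10,0]],"hand":[1,1,1,1,1]}'; python3 -m jog '{"delta_rot":[[0,0,-0.065],[0,0,-0.065],[0,0,-0.065]],"translation":[[0,0,0],[0,0,0],[0,0,0]],"hand":[1,1,1]}'; python3 - <<'E'
from h import *
delta([493,-192,160],0.268+np.pi/2)
im=optics.get_image("wrist"); c=optics.calibration("wrist"); np.savez("w4.npz",**c); cv2.imwrite("pics/w4.png",im[:,:,::-1])
E
```

```text
t: 11.55
ee_pos: [492.1, -190.2, 158.6]
orientation: [0.322, -3.123, -0.002]
ft_force: [-0.4, 0.3, 0.9]
width: 87.5
t: 11.85
ee_pos: [492.4, -190.2, 159.1]
orientation: [0.411, -3.113, -0.001]
ft_force: [0.6, 0.1, -0.1]
width: 87.9
yaw 1.839 shift [-0.2 -1.9 -0.9] rot [ 0.001 -0.001 -0.006] q6 -2.224 q [-0.39  0.37  1.89  0.    0.88 -2.22]
yaw 4.98 shift [-0.2 -1.9 -0.9] rot [-2.000e-03 -1.000e-03  3.136e+00] q6 -2.224 q [-0.39  0.37  1.89  0.    0.88 -2.22]
```

View pics/w4.png

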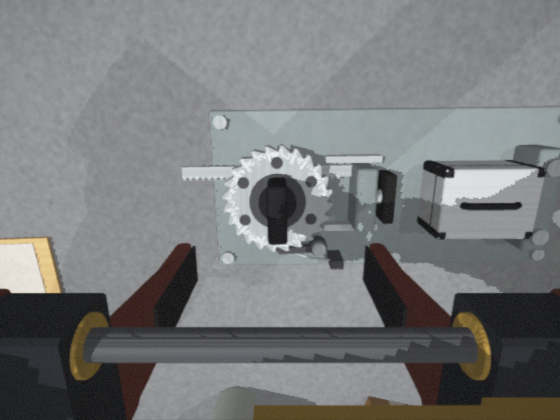

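The wrist view shows the bar upright in the picture, from (277,178) to (278,243), lying along tool x, so the wheel is at about 0. The pad face is near column 396 and the case lies flat against the stop at columns 420–545.

```bash
python3 - <<'E'
from h import *
c=dict(np.load("w4.npz")); p,r=pose()
T=lambda px,z:(r.inv().apply(bp(px,z,c)-p)).round(1)[:2]
print("bar ends",T((276.5,180),86),T((278,243),86),"wheel disc",T((277,201),42))
print("pad face",T((396,190),40),"case rear top",T((428,170),57),T((440,236),57),"case far top",T((533,160),57))
E
```

```text
bar ends [28.9 -1.9] [-19.1  -0.9] wheel disc [ 1.2 -2. ]
pad face [10.5 99.6] case rear top [ 30.9 117.2] [-24.8 134.3] case far top [ 38.9 198.3]
```

```bash
python3 -m jog '{"delta_rot":[[0,0,0],[0,0,0],[0,0,0],[0,0,0],[0,0,0]],"translation":[[2,-1.5,30],[2,-1.5,65],[2,-1.5,90],[2,-1.5,102],[2,-1.5,107]],"hand":[1,1,1,1,1]}'; python3 -m jog '{"delta_rot":[[0,0,0],[0,0,0],[0,0,0],[0,0,0],[0,0,0]],"translation":[[0,0,0],[0,0,0],[0,0,0],[0,0,0],[0,0,0]],"hand":[1,-1,-1,-1,-1]}';python3 -m jog '{"delta_rot":[[0,0,0],[0,0,0],[0,0,0],[0,0,0],[0,0,0]],"translation":[[0,0,0],[0,0,0],[0,0,0],[0,0,0],[0,0,0]],"hand":[-1,-1,-1,-1,-1]}'; python3 -m jog '{"delta_rot":[[0,0,0],[0,0,0],[0,0,0],[0,0,0],[0,0,0]],"translation":[[0,0,0],[0,0,0],[0,0,0],[0,0,0],[0,0,0]],"hand":[-1,-1,-1,-1,-1]}'; python3 - <<'E'
from h import *
o=get_obs(); print(o["moment"],o["ft_force"],o["qpos"][5]); delta(o["ee_pos"],0.268+np.pi/2)
E
```

```text
t: 12.4
ee_pos: [490.6, -192.1, 51.7]
orientation: [0.412, -3.113, -0.002]
ft_force: [-0.1, -0.4, 0.2]
width: 88.0
t: 12.9
ee_pos: [491.6, -192.5, 53.5]
orientation: [-0.414, 3.113, -0.001]
ft_force: [0.4, -0.5, -0.2]
width: 59.4
t: 13.4
ee_pos: [491.3, -192.4, 52.9]
orientation: [0.414, -3.114, -0.0]
ft_force: [-0.8, -1.4, -0.5]
width: 19.7
t: 13.9
ee_pos: [491.3, -192.7, 52.9]
orientation: [-0.414, 3.114, -0.001]
ft_force: [0.3, -5.0, -1.8]
width: 14.7
[-0.7606968  -0.10561389  0.01414015] [ 0.26327665 -4.98696086 -1.76468395] -2.2308315514505836
yaw 1.839 shift [0. 0. 0.] rot [-0.     0.    -0.004] q6 -2.231 q [-0.4   0.55  1.94 -0.    0.66 -2.23]
yaw 4.98 shift [0. 0. 0.] rot [0.000e+00 1.000e-03 3.138e+00] q6 -2.231 q [-0.4   0.55  1.94 -0.    0.66 -2.23]
```

```bash
cat > s.py <<'E'
from h import *
o=get_obs(); r=R.from_rotvec(o["orientation"]); y=r.apply([0,1,0])
print("theta",round((-(np.arctan2(y[1],y[0])-1.835))%(2*np.pi),3),"moment",o["moment"].round(3),"F tool",r.inv().apply(o["ft_force"]).round(1),"q6",o["qpos"][5].round(3),"w",round(o["width"],1))
E
python3 -m jog '{"delta_rot":[[0,0,0],[0,0,0]],"translation":[[0,-0.6,0],[0,-0.6,0]],"hand":[-1,-1]}'; python3 s.py
python3 -m jog '{"delta_rot":[[0,0,0.1],[0,0,0.2],[0,0,0.28],[0,0,0.28]],"translation":[[0,0,0],[0,0,0],[0,0,0],[0,0,0]],"hand":[-1,-1,-1,-1]}'; python3 s.py
```

```text
t: 14.1
ee_pos: [491.3, -192.8, 52.9]
orientation: [0.414, -3.114, -0.0]
ft_force: [-0.8, -2.3, -1.1]
width: 14.7
theta 0.0 moment [-0.24  -0.132  0.074] F tool [ 1.4 -2.   1.1] q6 -2.232 w 14.7
t: 14.5
ee_pos: [491.3, -192.7, 52.9]
orientation: [-0.026, -3.141, -0.0]
ft_force: [0.0, -1.2, -1.7]
width: 14.9
theta 0.281 moment [-0.085 -0.173  0.084] F tool [-0.1 -1.2  1.7] q6 -1.951 w 14.9
```

```bash
python3 -m jog '{"delta_rot":[[0,0,0.13],[0,0,0.26],[0,0,0.39],[0,0,0.52],[0,0,0.52]],"translation":[[0,0,0],[0,0,0],[0,0,0],[0,0,0],[0,0,0]],"hand":[-1,-1,-1,-1,-1]}'; python3 s.py
python3 -m jog '{"delta_rot":[[0,0,0.13],[0,0,0.26],[0,0,0.39],[0,0,0.52],[0,0,0.52]],"translation":[[0,0,0],[0,0,0],[0,0,0],[0,0,0],[0,0,0]],"hand":[-1,-1,-1,-1,-1]}'; python3 s.py
python3 -m jog '{"delta_rot":[[0,0,0.13],[0,0,0.26],[0,0,0.26],[0,0,0.26]],"translation":[[0,0,0],[0,0,0],[0,0,0],[0,0,0]],"hand":[-1,-1,-1,-1]}'; python3 s.py
```

```text
t: 15.0
ee_pos: [491.4, -192.5, 52.9]
orientation: [-0.83, -3.03, -0.001]
ft_force: [0.3, 1.4, -0.8]
width: 14.9
theta 0.799 moment [ 0.271 -0.297  0.091] F tool [0.4 1.3 0.8] q6 -1.433 w 14.9
t: 15.5
ee_pos: [491.6, -192.4, 52.9]
orientation: [-1.578, -2.716, -0.001]
ft_force: [1.6, 4.2, -1.1]
width: 14.9
theta 1.317 moment [ 0.627 -0.461  0.083] F tool [2.9 3.4 1.1] q6 -0.915 w 14.9
t: 15.9
ee_pos: [491.6, -192.3, 52.9]
orientation: [-1.912, -2.492, -0.001]
ft_force: [2.7, 5.6, -0.9]
width: 15.0
theta 1.573 moment [ 0.639 -0.642  0.07 ] F tool [4.7 4.  0.9] q6 -0.659 w 15.0
```

```bash

python3 -m jog '{"delta_rot":[[0,0,0.13],[0,0,0.13],[0,0,0.13]],"translation":[[0.4,-0.3,0],[0.4,-0.3,0],[0.4,-0.3,0]],"hand":[-1,-1,-1]}'; python3 s.py
python3 -m jog '{"delta_rot":[[0,0,0.14],[0,0,0.14],[0,0,0.14]],"translation":[[0,0,0],[0,0,0],[0,0,0]],"hand":[-1,-1,-1]}'; python3 s.py
python3 -m jog '{"delta_rot":[[0,0,0.05],[0,0,0.05]],"translation":[[0,0,0],[0,0,0]],"hand":[-1,-1]}'; python3 s.py
```

```text
t: 16.2
ee_pos: [491.7, -192.3, 52.9]
orientation: [2.069, 2.364, 0.002]
ft_force: [4.7, 3.9, -3.2]
width: 14.4
theta 1.702 moment [ 0.585 -0.77   0.072] F tool [3.2 5.1 3.2] q6 -0.53 w 14.4
t: 16.5
ee_pos: [491.7, -192.4, 52.9]
orientation: [2.228, 2.213, 0.002]
ft_force: [4.3, 4.2, -4.3]
width: 15.0
theta 1.842 moment [ 0.648 -0.819  0.157] F tool [4.2 4.3 4.4] q6 -0.39 w 15.0
t: 16.7
ee_pos: [491.8, -192.3, 52.9]
orientation: [2.284, 2.156, 0.002]
ft_force: [4.5, 4.8, -3.7]
width: 15.0
theta 1.893 moment [ 0.611 -0.821  0.226] F tool [5.  4.2 3.7] q6 -0.339 w 15.0
```

```bash

python3 -m jog '{"delta_rot":[[0,0,0.08],[0,0,0.08]],"translation":[[0,0,0],[0,0,0]],"hand":[-1,-1]}'; python3 s.py
python3 -m jog '{"delta_rot":[[0,0,0.08],[0,0,0.08]],"translation":[[0,0,0],[0,0,0]],"hand":[-1,-1]}'; python3 s.py
python3 -m jog '{"delta_rot":[[0,0,0.055],[0,0,0.055],[0,0,0.055]],"translation":[[0,0,0],[0,0,0],[0,0,0]],"hand":[-1,-1,-1]}'; python3 s.py
```

```text
t: 16.9
ee_pos: [491.8, -192.4, 52.9]
orientation: [2.369, 2.062, 0.002]
ft_force: [4.4, 4.7, -3.6]
width: 15.1
theta 1.973 moment [ 0.619 -0.776  0.257] F tool [5.3 3.7 3.6] q6 -0.258 w 15.1
t: 17.1
ee_pos: [491.8, -192.4, 52.9]
orientation: [2.45, 1.966, 0.002]
ft_force: [4.9, 3.6, -2.7]
width: 15.1
theta 2.053 moment [ 0.594 -0.769  0.229] F tool [4.6 4.  2.7] q6 -0.178 w 15.1
t: 17.4
ee_pos: [491.9, -192.4, 52.9]
orientation: [2.501, 1.9, 0.002]
ft_force: [4.8, 3.8, -4.2]
width: 15.0
theta 2.106 moment [ 0.603 -0.843  0.349] F tool [4.9 3.6 4.2] q6 -0.125 w 15.0
```

```bash

python3 -m jog '{"delta_rot":[[0,0,0.012],[0,0,0.012],[0,0,0.012]],"translation":[[0,0,0],[0,0,0],[0,0,0]],"hand":[-1,-1,-1]}'; python3 s.py
python3 -m jog '{"delta_rot":[[0,0,-0.02],[0,0,-0.02]],"translation":[[0,0,0],[0,0,0]],"hand":[-1,-1]}'; python3 s.py
python3 -m jog '{"delta_rot":[[0,0,-0.025],[0,0,-0.025]],"translation":[[0,0,0],[0,0,0]],"hand":[-1,-1]}'; python3 s.py
```

```text
t: 17.7
ee_pos: [491.9, -192.4, 52.9]
orientation: [2.512, 1.886, 0.002]
ft_force: [4.8, 4.4, -4.3]
width: 15.2
theta 2.118 moment [ 0.635 -0.804  0.451] F tool [5.6 3.4 4.4] q6 -0.113 w 15.2
t: 17.9
ee_pos: [491.9, -192.4, 52.9]
orientation: [2.492, 1.911, 0.002]
ft_force: [3.9, 3.5, -4.4]
width: 14.9
theta 2.097 moment [ 0.665 -0.815  0.379] F tool [4.4 2.9 4.4] q6 -0.134 w 14.9
t: 18.1
ee_pos: [491.9, -192.4, 52.9]
orientation: [2.469, 1.941, 0.002]
ft_force: [4.8, 2.9, -4.6]
width: 14.7
theta 2.074 moment [ 0.578 -0.759 -0.067] F tool [3.9 3.9 4.6] q6 -0.158 w 14.7
```

The pawl caught: turning back to 2.074 unloaded the grip. Next I release the knob with a partial opening and rise.

```bash

python3 -m jog '{"delta_rot":[[0,0,0],[0,0,0],[0,0,0],[0,0,0],[0,0,0]],"translation":[[0,0,0],[0,0,0],[0,0,0],[0,0,0],[0,0,0]],"hand":[-0.2,-0.2,-0.2,-0.2,-0.2]}'; python3 s.py
python3 -m jog '{"delta_rot":[[0,0,0],[0,0,0],[0,0,0],[0,0,0],[0,0,0]],"translation":[[0,0,-20],[0,0,-50],[0,0,-90],[0,0,-120],[0,0,-130]],"hand":[-0.2,-0.2,-0.2,-0.2,-0.2]}'
python3 -m jog '{"delta_rot":[[0,0,0],[0,0,0],[0,0,0],[0,0,0],[0,0,0]],"translation":[[-35,0,0],[-70,0,0],[-80,0,0],[-80,0,0],[-80,0,0]],"hand":[-0.2,-0.2,-0.2,-0.2,-0.2]}'
python3 s.py; python3 - <<'E'
from h import *
im=optics.get_image("wrist"); np.savez("w5.npz",**optics.calibration("wrist")); cv2.imwrite("pics/w5.png",im[:,:,::-1])
E
```

```text
t: 18.6
ee_pos: [490.9, -192.7, 52.9]
orientation: [-2.477, -1.932, 0.0]
ft_force: [-0.4, -1.1, 0.5]
width: 34.9
theta 2.081 moment [-0.006 -0.042 -0.029] F tool [-1.2 -0.1 -0.5] q6 -0.15 w 34.9
t: 19.1
ee_pos: [492.5, -193.3, 185.9]
orientation: [2.474, 1.929, 0.004]
ft_force: [-0.0, 0.3, -0.5]
width: 35.0
t: 19.6
ee_pos: [471.0, -269.5, 182.1]
orientation: [-2.477, -1.929, 0.0]
ft_force: [-0.2, -0.3, 0.5]
width: 35.4
theta 2.082 moment [ 0.025 -0.015  0.023] F tool [-0.3 -0.1 -0.5] q6 -0.295 w 35.4
```

View pics/w5.png

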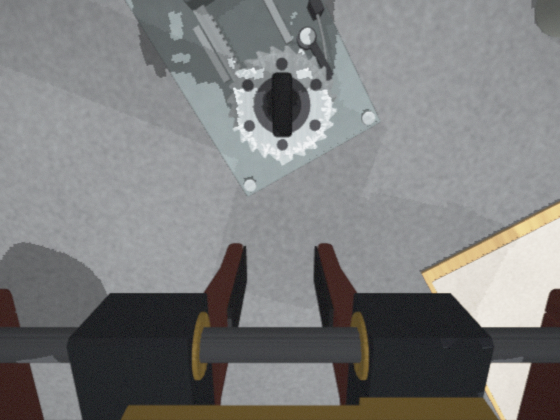

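The bar is still in line with the tool (θ≈2.08), so the wheel stayed on its tooth after release. I'll take one last look at the case and pad.

```bash

python3 -m jog '{"delta_rot":[[0,0,0],[0,0,0],[0,0,0],[0,0,0],[0,0,0]],"translation":[[30,-15,-20],[75,-30,-40],[115,-45,-50],[125,-50,-50],[125,-50,-50]],"hand":[-0.2,-0.2,-0.2,-0.2,-0.2]}'
python3 - <<'E'
from h import *
im=optics.get_image("wrist"); np.savez("w6.npz",**optics.calibration("wrist")); cv2.imwrite("pics/w6.png",cv2.resize(im[:330,60:440,::-1],None,fx=1.8,fy=1.8,interpolation=cv2.INTER_CUBIC))
E
```

```text
t: 20.15
ee_pos: [453.3, -134.6, 233.0]
orientation: [2.474, 1.936, 0.0]
ft_force: [-0.3, 0.3, -0.3]
width: 35.2
```

View pics/w6.png

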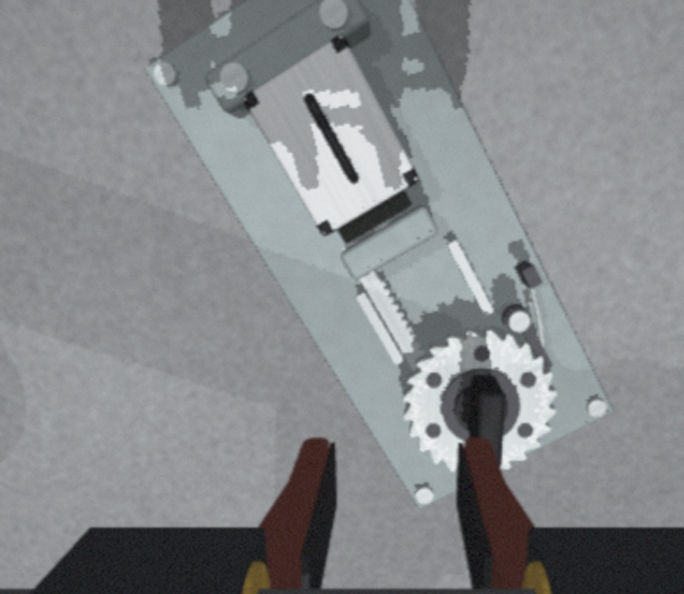

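The case lies square between the stop and the pad, with its handle along the travel at crop (330,138). The pad is pressed on its rear face at (375,215), and the gripper is clear of everything. I'm handing in.

```bash
python3 -c "
from workcell import ctrl,get_obs
print(ctrl.close_job(), get_obs()['t'])"
```

```text
the job is handed in; nothing more can be done
the job is handed in; nothing more can be done
```

The small aluminium case is clamped flat in the bay against the stop, held on tooth 8 of the wheel, and I handed the job in at about 20 s of the 72 s allowed. No verdict was reported.

- **Placing:** I set the case in the bay with its long side along the jaw's travel. I then felt for the stop by pushing until about 7 N showed at the wrist, and let the case go there.
- **Winding:** The wheel turned freely (0.07–0.09 N m) to tooth 6. Torque at tooth 7 matched only about 4.5 N, too little to hold, so I wound on to tooth 8 at about 2.09 rad.
- **Pawl:** Turning the tool back slightly made the torque fall to zero. After I let go, the bar still stood at about 2.08 rad, so the pawl is caught.
- **Last look:** The case is square between stop and pad, the pad is against it, and nothing touches the gripper. I did not re-check the bystanders in that picture, but the arm stayed well clear of them.

**Uncertain check:** The torque readings near tooth 8 were noisy, giving about 15–17 N at the tooth. One reading about 0.02 rad past it suggested 21 N. The pad's spring puts the first firm tooth at no more than about 16 N, so I took that reading as noise, but I had no direct measure of the clamp force.

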